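# Shut the incubator, then peel the next sample tray off its stack and hold it ready

## Task

First lower the incubator's hinged lid gently until it is fully shut over the tray already inside. Then take the next sample tray from the nested stack: the trays cling, so grip only the top one by its rim at one corner and peel it, raising that corner a good 3 cm while the opposite corner still rests in the stack, without lifting, dragging or toppling the rest or disturbing anything else. Finish while still holding the tray: keep it level over the middle of the rubber work mat, about 15 cm above the bench, ready for me to load dishes into it, and do not put it down or let go.

Things in the scene. Friction and masses are not known exactly. Their poses are not given: they have to be found in the camera images.
- lid (a joint): opening angle of the incubator's lid, rad: 0 = fully shut; it starts wide open (1.0 to 1.25). The hinge is stiff: the lid stays where it is left and takes about 1 to 5 N near its front edge to move down. While open, its outer face looks away from the robot and up: close it by pushing on that face near the front edge, first towards the robot, then down.
- lid_hinge (a point): middle of the lid's hinge line, at the far upper edge of the incubator, 100 mm above the bench. Axes turn with the lid: x in the lid's plane from front edge towards hinge, y along the hinge line, z out of the outer (upper) face. The lid is a white shell 226 mm from hinge line to front edge, 260 mm wide, outer face at z = 30 mm, with a clear window in the middle.
- lid_edge (a point): point on the lid's outer face, on its middle line, 200 mm from the hinge line and 26 mm short of the front edge; same axes as lid_hinge. A grey finger lip, 80 mm wide and 8 mm thick, stands 16 mm out from the front edge, low down.
- incubator: white bench incubator, fixed, 220 mm deep (its x), 260 mm wide (its y), 100 mm high without the lid, open well on top with a loaded tray of two dishes in it; origin at the centre of its underside, its front (-x side, with display) faces roughly to the robot, hinge along the back (+x) edge of the top
- tray: top tray of the stack, plain grey plastic, 75 g, open on top: 150 mm (its x) by 110 mm (its y) over the rim, 34 mm high, four corners cut straight at 45 degrees. The rim is 9 mm wide with upright sides, 11 mm deep outside: pinch it from above, one finger inside the tray, one outside. Inside, a narrow ledge lies 12 mm below the rim top, the floor 32 mm. Origin at the centre of its underside.
- corner0 (a point): top of the tray's rim, mid-width, at the middle of its cut corner at +x +y, 57 mm along x and 37 mm along y from the tray's middle. The cut looks along the tray's 45 degree line; its straight face is 42 mm long outside, 35 mm inside. Diagonally across lies corner2, 135 mm away.
- corner1 (a point): the same at the -x +y corner (its cut looks along -x +y; diagonally across: corner3)
- corner2 (a point): the same at the -x -y corner (its cut looks along -x -y; diagonally across: corner0)
- corner3 (a point): the same at the +x -y corner (its cut looks along +x -y; diagonally across: corner1)
- stack: rest of the stack below the top tray: five more such trays nested at 14 mm pitch, one loose piece, 0.38 kg, 90 mm high; origin at the centre of its underside. The top tray rests on its rim, flush outside, with a 3 mm groove between the rims: fingers reaching over 14 mm below the top rim would take the next tray too. Springy lugs between the walls make the top tray cling with about 2 N in all.
- mat: flat dark rubber work mat, fixed, 200 mm (its x) by 140 mm (its y), 3 mm thick; origin at the centre of its underside
- dishes: bystander: a pile of five lidded culture dishes, 90 mm across, 76 mm high, loose; origin at the centre of its underside
- rack: bystander: a white rack of capped tubes, 90 x 168 mm, 96 mm high, loose; origin at the centre of its underside
- bottle: bystander: a capped glass reagent bottle, 66 mm across, 150 mm high, loose; origin at the centre of its underside
There are look-alikes about, which are no part of the job. What is shaped like the mat but green is not meant.

How it is judged:
On the way, in this order (a step that is already met when the one before it is completed fails the run):
1. the lid is fully shut (value of joint lid below 0.03 rad), for 0.2 s.
2. one corner of the top tray, held by the fingers, is peeled up over 22 mm while the corner diagonally across still rests within 8 mm of its place in the stack (contact force between tray and the fingers above 0.5 N and ((z of corner0 in the frame of stack above 0.126 m and z of corner2 in the frame of stack below 0.112 m and distance between the grasp point and corner0 below 0.04 m) or (z of corner1 in the frame of stack above 0.126 m and z of corner3 in the frame of stack below 0.112 m and distance between the grasp point and corner1 below 0.04 m) or (z of corner2 in the frame of stack above 0.126 m and z of corner0 in the frame of stack below 0.112 m and distance between the grasp point and corner2 below 0.04 m) or (z of corner3 in the frame of stack above 0.126 m and z of corner1 in the frame of stack below 0.112 m and distance between the grasp point and corner3 below 0.04 m)) and horizontal distance between tray and stack below 0.025 m), for 0.1 s.
At the end, for the whole second after the job is handed in: lid shut (under 0.03 rad); the top tray alone held in the fingers (over 1 N), at rest, level within 0.22 rad, its middle within 50 mm of the mat's middle in plan, its underside 100 to 220 mm above the bench, touching nothing else; the rest of the stack upright and within 30 mm of where it was (value of joint lid below 0.03 rad and horizontal distance between tray and mat below 0.05 m and height (world z) of tray between 0.1 and 0.22 m and angle between tray's own z axis and vertical below 0.22 rad and linear speed of tray below 0.03 m/s and contact force between tray and the fingers above 1 N and contact force between tray and stack below 0.05 N and contact force between tray and incubator below 0.05 N and contact force between tray and dishes below 0.05 N and angle between stack's own z axis and vertical below 0.05 rad and distance of stack from where it was at the start of the episode below 0.03 m); the arm keeps its last pose, push and grip.
It fails at once if the lid is slammed (faster than 2 rad/s) (velocity of joint lid below -2 rad/s).
It fails at once if the rest of the stack is lifted, tipped or dragged (over 30 mm, or raised 12 mm, or tilted 0.15 rad) (distance of stack from where it was at the start of the episode above 0.03 m or height (world z) of stack above 0.012 m or angle between stack's own z axis and vertical above 0.15 rad).
It fails at once if a bystander is moved over 30 mm or tipped (distance of any of dishes, rack, bottle from where it was at the start of the episode above 0.03 m or angle between any of bottle, dishes, rack's own z axis and vertical above 0.3 rad).
It also fails if it takes over 72 s, if anything falls off the work surface, if the arm or the gripper's body presses on something with over 40 N, if the wrist force passes 120 N, or if a joint passes its speed limit or range.

## Robot

A 7-joint arm with a two-finger parallel gripper is mounted at the origin on the work surface. World frame = base frame: x ahead of the robot, y to its left, z up, the work surface at z = 0. Lengths are in m, angles in rad, forces in N, time in s.
With the tool pointing down it reaches from about 0.425 to 1.025 m from the base axis. Payload 9.4 kg.
Tool frame: the origin (TCP) lies midway between the tips of the shut fingers; the grasp point (between the pads) lies 19 mm behind it; z points along the fingers, y is the line along which they close (so a half turn about z gives the same grasp; the last joint's range is limited). The gripper opens to 85 mm and grips with 20 to 120 N. Pads are 22 mm wide; open, the fingers measure 114 mm over their backs; the gripper's body (76 mm by 85 mm) begins 54 mm behind the grasp point. The pads swing forward as they close: fully open they stand 13 mm farther back than shut.
Start: joints at [-1.386, 0.599, -0.003, 1.599, 0.002, 0.943, -0.08], TCP at [0.188, 0.7, 0.196] pointing down, gripper open.
Joint ranges: [-2.57, 2.57], [-0.35, 1.97], [-1.29, 1.29], [0.11, 2.56], [-1.05, 4.19], [0.11, 1.86], [-2.63, 2.63]. Speed limits (rad/s): [2.22, 2.22, 3.01, 3.01, 3.14, 3.14, 3.14].

## Interface

Orientations are given as a unit quaternion [x, y, z, w].
In Python, from workcell import bot, read_camera, calibration, finder gives the robot as it stands.
- The arm moves only by the shell command python3 -m creep 'ROWS' [FORCE]. ROWS is JSON, a list that holds one entry, the list of rows, each a list of 7 numbers: the shift along the tool's x, y, z scaled (see below), then the turn, a rotation vector about the tool's x, y, z scaled (see below), then the opening, from 0 (shut) to 1 (fully open). In form: [[[tx, ty, tz, rx, ry, rz, jaw], ...]]. A call has 1 to 8 rows; each row shifts and turns the commanded pose from where the row before left it, along the tool's axes as they then stand; what a row does not reach is not made up. The controller multiplies each number of a shift by 0.05 m and each number of a turn by 0.08 rad. A row lasts 1/10 s, in which the tool goes at most 50 mm and 8.59 degrees, less where a joint would pass 70% of its speed; a pose out of reach is approached as far as the arm can. A call with a number of a shift or a turn outside -1 to 1 is refused whole. A call with a gripper value outside its range is refused whole. The fingers move at their own pace and stop on an object; FORCE is the grip in N (left out, the last holds). Time passes only in rows, so rows that do not move let the fingers close. It gives the time, the measured TCP pose, the force, the opening and the grip force at its end, in the units of the state.
- bot.get_state(): the state, without advancing time (a new reading comes with each control period).
- read_camera(name): name is "side" or "top"; returns (picture, depth): 480x640x3 uint8, red, green, blue; 480x640 float32, m along the optical axis (not along the pixel's ray), 0 where there is no reading.
- calibration(name): a dict with "mtx" (3x3 intrinsics, pixels), "R" (3x3) and "t" (3): a world point X has camera coordinates R X + t. Camera axes: x right, y down, z forward; pixel columns grow to the right and rows downward; lengths in m; the calibration is good to about 2 mm. A picture is of the moment at which its call begins. calibration takes no time and is no camera call.
- bot.hand_in(): hands the job in; it is judged then, once.
Trained networks look in the newest picture that a camera, given by its name, has taken for a name from the list of things; names that differ only in an ending like _2 or _b are one class to them, and where a whole thing is asked for, a point or a joint stands for the part that bears it (a point fixed in the world has none). Each returns a list of dicts, best first, with "score" (0 to 1); they miss things now and then, are a little off and sometimes report something else, mostly with a low value. They report only what shows in the picture. A call takes as long as a camera call. They do not tell look-alikes from the thing itself.
- finder.spot_in(target, camera): "at" ([x, y, z] in m, in world coordinates, good to about 4 mm: the middle of the surface that is visible of it).
- finder.pinpoint(target, camera): "at" ([x, y, z] in m, in world coordinates, good to about 4 mm: a listed point, or the origin of a listed thing).
The state is a dict: "time": time; "joints": joint angles; "joint_velocities": joint speeds; "effort": joint torques, N m; "ee_pos": TCP position; "tool_rot": TCP orientation; "contact_force": force on the tool from outside, world axes, zero at the start; "ft_torque": the same for the moment, N m; "finger_gap": finger opening in m; "grasp_force": force on a finger pad.
Only numpy, scipy, OpenCV 4.12 (cv2) and the standard library are available. Lean on these libraries where they do the work, as an engineer would, in place of code of your own. Each camera call takes 0.05 s, during which the arm holds its last target. There are 200 camera calls.

## Working session

There is one attempt and no reset: what is moved stays moved. The work goes in short steps, Python scripts to look and compute and a shell command to move; the robot and the scene stay as the last step left them, time stands still between calls to the robot, and variables do not carry over. Pictures are saved under pics/ and viewed, at most 10 in all, crops included, and the job is handed in when it is done.

```bash
mkdir -p pics; ls
cat > h.py <<'E'
import numpy as np,cv2
from workcell import bot,read_camera,calibration,finder
from scipy.spatial.transform import Rotation as Ro
def save(c,n):
    p,d=read_camera(c); cv2.imwrite('pics/%s.png'%n,p[:,:,::-1]); np.savez('/tmp/%s.npz'%n,p=p,d=d); return p,d
def px(c,X):
    k=calibration(c); v=np.array(k['mtx'])@(np.array(k['R'])@np.array(X)+np.array(k['t'])); return np.round(v[:2]/v[2]).astype(int).tolist()
def world(c,u,v,d):
    k=calibration(c); r=np.linalg.inv(np.array(k['mtx']))@[u,v,1]*d; return np.array(k['R']).T@(r-np.array(k['t']))
def st():
    s=bot.get_state(); print({k:np.round(s[k],3).tolist() for k in ('time','joints','ee_pos','tool_rot','contact_force','finger_gap','grasp_force')}); return s
E
python3 - <<'E'
from h import *
st()
for c in('top','side'):
    save(c,c+'0')
    for n in ['lid_hinge','lid_edge','incubator','tray','corner0','corner1','corner2','corner3','stack','mat','dishes','rack','bottle']:
        print(c,n,[(np.round(r['at'],3).tolist(),round(r['score'],2),px(c,r['at'])) for r in finder.pinpoint(n,c)[:3]])
cv2.imwrite('pics/both0.png',cv2.resize(np.hstack([cv2.imread('pics/top0.png'),cv2.imread('pics/side0.png')]),(800,300)))
E
```

```text
pics
{'time': 0.0, 'joints': [-1.386, 0.6, -0.003, 1.6, 0.002, 0.943, -0.08], 'ee_pos': [0.188, 0.7, 0.195], 'tool_rot': [0.131, 0.991, -0.001, -0.0], 'contact_force': [-0.263, -0.24, -0.519], 'finger_gap': 0.085, 'grasp_force': 0.0}
top lid_hinge [([0.586, 0.348, 0.102], 0.68, [170, 193])]
top lid_edge [([0.548, 0.311, 0.295], 0.59, [164, 197])]
top incubator [([0.505, 0.273, 0.004], 0.7, [203, 226])]
top tray [([0.508, -0.254, 0.073], 0.57, [385, 227])]
top corner0 [([0.441, -0.285, 0.105], 0.69, [397, 250]), ([0.579, -0.502, -0.003], 0.67, [466, 207]), ([0.453, -0.21, 0.108], 0.62, [370, 245])]
top corner1 [([0.441, -0.285, 0.105], 0.69, [397, 250]), ([0.579, -0.502, -0.003], 0.67, [466, 207]), ([0.453, -0.21, 0.108], 0.62, [370, 245])]
top corner2 [([0.441, -0.285, 0.105], 0.69, [397, 250]), ([0.579, -0.502, -0.003], 0.67, [466, 207]), ([0.453, -0.21, 0.108], 0.62, [370, 245])]
top corner3 [([0.441, -0.285, 0.105], 0.69, [397, 250]), ([0.579, -0.502, -0.003], 0.67, [466, 207]), ([0.453, -0.21, 0.108], 0.62, [370, 245])]
top stack []
top mat [([0.275, -0.321, -0.001], 0.72, [404, 
[... 889 characters left out ...]
.104], 0.91, [403, 315]), ([0.455, -0.213, 0.105], 0.75, [333, 299]), ([0.565, -0.217, 0.105], 0.73, [386, 284])]
side corner3 [([0.56, -0.296, 0.104], 0.91, [403, 315]), ([0.455, -0.213, 0.105], 0.75, [333, 299]), ([0.565, -0.217, 0.105], 0.73, [386, 284])]
side stack [([0.504, -0.256, 0.0], 0.58, [362, 341])]
side mat [([0.172, 0.305, 0.005], 0.95, [158, 212]), ([0.27, -0.32, -0.003], 0.74, [260, 407]), ([0.503, -0.253, 0.068], 0.62, [364, 319])]
side dishes [([0.708, -0.008, 0.003], 0.91, [395, 238]), ([0.45, -0.282, 0.107], 0.44, [345, 326])]
side rack [([0.731, -0.25, 0.002], 0.62, [458, 307])]
side bottle [([0.504, 0.273, -0.0], 0.71, [282, 193]), ([0.584, -0.5, 0.0], 0.7, [465, 438])]
```

View pics/top0.png

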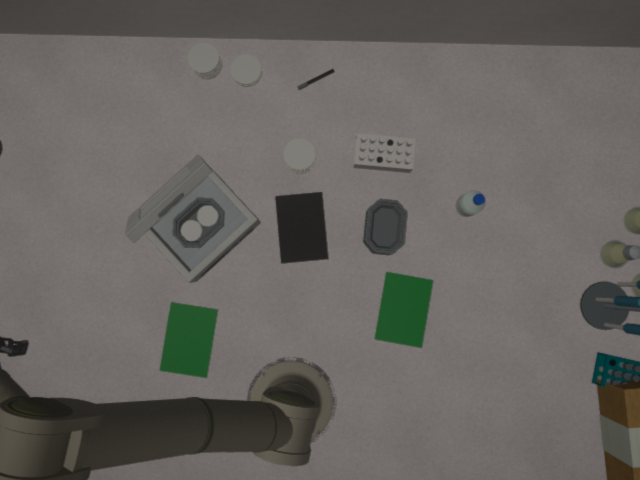

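View pics/side0.png

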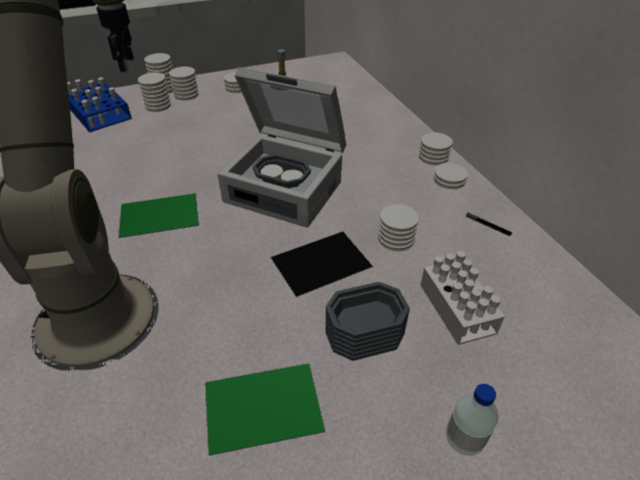

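The top view shows the incubator at (203,226) with its lid open, and the stack at (385,227). There are three mat-shaped things: black at (301,227), green at (404,309) and green at (190,340). The black one is the mat meant; the task rules out green. I'll start on the lid: shut the fingers, raise the tool and align its y axis with the lid.

```bash
python3 -m creep '[[[0,0,-0.44,0,0,0.9,0],[0,0,-0.44,0,0,0.9,0],[0,0,-0.44,0,0,0.9,0],[0,0,-0.44,0,0,0.9,0],[0,0,-0.44,0,0,0.9,0],[0,0,-0.44,0,0,0.9,0],[0,0,-0.44,0,0,0.9,0],[0,0,-0.44,0,0,0.75,0]]]'
cat >> h.py <<'E'
def todo(target):
    s=bot.get_state(); R=Ro.from_quat(s['tool_rot'])
    print('units',np.round(R.inv().apply(np.array(target)-s['ee_pos'])/0.05,2).tolist()); return R
H=np.array([.5865,.347,.10]); f=np.array([-.081,-.074,0]);f/=np.linalg.norm(f); Z=np.array([0,0,1.])
def lidpt(th,r,h): return H+r*(np.cos(th)*f+np.sin(th)*Z)+h*(-np.sin(th)*f+np.cos(th)*Z)
E
python3 - <<'E'
from h import *
s=st(); P=lidpt(1.15,.2,.03); print(P)
R=todo(P-.07*f+[0,0,.09]); print(R.as_matrix().round(2), f)
# lid points from top depth: fit check of lid face/edge
for th in (1.1,1.15,1.2): print(th,lidpt(th,.2,.03).round(3),lidpt(th,.226,.03).round(3))
E
```

```text
time: 2.2
ee_pos: [0.1875, 0.7002, 0.3726]
tool_rot: [0.403, 0.915, 0.0, -0.0]
contact_force: [1.4, 1.1, -0.4]
finger_gap: 0.0002
grasp_force: 0.0
{'time': 2.2, 'joints': [-1.487, 0.481, 0.166, 1.382, -0.08, 1.286, -0.575], 'ee_pos': [0.188, 0.7, 0.373], 'tool_rot': [0.403, 0.915, 0.0, -0.0], 'contact_force': [1.375, 1.097, -0.434], 'finger_gap': 0.0, 'grasp_force': 0.0}
[0.5464002  0.31036561 0.29480741]
units [-10.6, 1.42, -0.24]
[[-0.68  0.74 -0.  ]
 [ 0.74  0.68  0.  ]
 [ 0.    0.   -1.  ]] [-0.73828813 -0.67448546  0.        ]
1.1 [0.539 0.304 0.292] [0.531 0.296 0.315]
1.15 [0.546 0.31  0.295] [0.539 0.303 0.319]
1.2 [0.554 0.317 0.297] [0.547 0.311 0.322]
```

```bash
python3 -m creep '[[[-0.7,0.1,-0.03,0,0,0,0],[-0.7,0.1,-0.03,0,0,0,0],[-0.7,0.1,-0.03,0,0,0,0],[-0.7,0.1,-0.03,0,0,0,0],[-0.7,0.1,-0.03,0,0,0,0],[-0.7,0.1,-0.03,0,0,0,0],[-0.7,0.1,-0.03,0,0,0,0],[-0.7,0.1,-0.03,0,0,0,0]]]' >/dev/null
python3 -m creep '[[[-0.7,0.1,0,0,0,0,0],[-0.7,0.1,0,0,0,0,0],[-0.7,0.1,0,0,0,0,0],[-0.7,0.1,0,0,0,0,0],[-0.7,0.1,0,0,0,0,0],[-0.7,0.1,0,0,0,0,0],[-0.7,0,0,0,0,0,0],[0,0,0,0,0,0,0]]]'
python3 - <<'E'
from h import *
st(); P=lidpt(1.15,.2,.03); todo(P-.03*f-[0,0,.005]); todo(P-.07*f)
for c in('top','side'):
  finder_in=save(c,c+'1')
  for n in ('lid_edge','lid_hinge'):print(c,n,[(np.round(r['at'],3).tolist(),round(r['score'],2)) for r in finder.pinpoint(n,c)[:1]])
E
```

```text
time: 3.8
ee_pos: [0.5989, 0.356, 0.3838]
tool_rot: [0.405, 0.914, -0.001, 0.002]
contact_force: [0.5, -0.4, 0.1]
finger_gap: -0.0004
grasp_force: 0.0
{'time': 3.8, 'joints': [-0.789, 0.438, 0.271, 1.44, -0.115, 1.28, 0.228], 'ee_pos': [0.599, 0.356, 0.384], 'tool_rot': [0.405, 0.914, -0.001, 0.002], 'contact_force': [0.507, -0.39, 0.11], 'finger_gap': -0.0, 'grasp_force': 0.0}
units [0.04, -0.79, 1.88]
units [0.04, 0.01, 1.78]
top lid_edge [([0.55, 0.311, 0.291], 0.68)]
top lid_hinge [([0.587, 0.347, 0.102], 0.96)]
side lid_edge [([0.546, 0.311, 0.294], 0.91)]
side lid_hinge [([0.588, 0.349, 0.095], 0.89)]
```

```bash
python3 -m creep '[[[0,0,0.6,0,0,0,0],[0,0,0.6,0,0,0,0],[0,0,0.6,0,0,0,0],[0,-0.25,0,0,0,0,0],[0,-0.25,0,0,0,0,0],[0,-0.2,0,0,0,0,0],[0,-0.1,0,0,0,0,0],[0,0,0,0,0,0,0]]]'
python3 - <<'E'
from h import *
st()
T=lambda th:lidpt(th,.2,.03)-.0135*f
R=todo(T(1.15))
q=T(1.15)
for th in np.r_[np.arange(1.1,-.01,-.1)]:
    n=T(th); print(round(th,2),(R.inv().apply(n-q)/.05).round(3).tolist()); q=n
E
```

```text
time: 4.9
ee_pos: [0.5656, 0.3343, 0.2955]
tool_rot: [0.401, 0.916, 0.001, 0.001]
contact_force: [0.2, 0.8, 0.2]
finger_gap: -0.0
grasp_force: 0.0
{'time': 4.9, 'joints': [-0.79, 0.432, 0.253, 1.664, -0.121, 1.058, 0.245], 'ee_pos': [0.566, 0.334, 0.296], 'tool_rot': [0.401, 0.916, 0.001, 0.001], 'contact_force': [0.232, 0.775, 0.173], 'finger_gap': -0.0, 'grasp_force': 0.0}
units [-0.09, -0.34, 0.01]
1.1 [0.001, -0.194, 0.059]
1.0 [0.002, -0.377, 0.146]
0.9 [0.002, -0.361, 0.183]
0.8 [0.002, -0.341, 0.218]
0.7 [0.001, -0.317, 0.251]
0.6 [0.001, -0.29, 0.281]
0.5 [0.001, -0.261, 0.309]
0.4 [0.001, -0.229, 0.333]
0.3 [0.001, -0.194, 0.355]
0.2 [0.001, -0.158, 0.372]
0.1 [0.001, -0.12, 0.386]
-0.0 [0.0, -0.081, 0.396]
```

```bash
python3 -m creep '[[[0,-0.2,0,0,0,0,0],[0,-0.14,0,0,0,0,0],[0,-0.19,0.06,0,0,0,0],[0,-0.19,0.07,0,0,0,0],[0,-0.19,0.08,0,0,0,0],[0,-0.18,0.09,0,0,0,0],[0,-0.18,0.1,0,0,0,0],[0,0,0,0,0,0,0]]]'
python3 - <<'E'
from h import *
for c in('top','side'):
  save(c,c+'2')
  for n in ('lid_edge',):
   for r in finder.pinpoint(n,c)[:2]:
    v=np.array(r['at'])-H;print(c,np.round(r['at'],3),round(r['score'],2),'th',np.arctan2(v[2],v@f)-.149)
todo(lidpt(.9,.2,.03)-.0135*f)
E
```

```text
time: 5.7
ee_pos: [0.5179, 0.2898, 0.2756]
tool_rot: [0.402, 0.916, 0.0, -0.0]
contact_force: [-7.4, -7.0, 19.3]
finger_gap: 0.0001
grasp_force: 9.5
top [0.536 0.299 0.286] 0.73 th 1.0647363372706762
side [0.532 0.299 0.288] 0.72 th 1.051355628006709
side [ 0.501 -0.251  0.068] 0.51 th -0.21818829670633885
units [-0.08, 0.04, 0.0]
```

Run:
```python
from h import *
s=bot.get_state();u,v=px('side',s['ee_pos']);print(u,v,px('top',s['ee_pos']))
p=cv2.imread('pics/side2.png');a=cv2.resize(p[max(v-75,0):v+75,u-65:u+65],(520,600),interpolation=cv2.INTER_CUBIC)
cv2.imwrite('pics/side2c.png',a)
```

```text
279 96 [174, 210]
```

View pics/side2c.png

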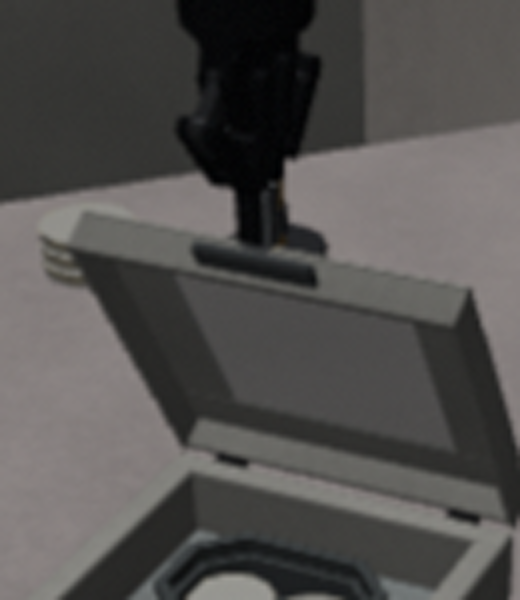

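```bash
cat >> h.py <<'E'
def lidprof(c,n):
    d=np.load('/tmp/%s.npz'%n)['d']; g=np.cross(Z,f); v,u=np.where(d>0)
    k=calibration(c); r=np.linalg.inv(np.array(k['mtx']))@np.stack([u,v,np.ones_like(u)])*d[v,u]
    X=(np.array(k['R']).T@(r-np.array(k['t'])[:,None])).T-H
    a,b,z=X@f,X@g,X[:,2]
    m=(abs(b)>.07)&(abs(b)<.125)&(z>.02)&(z<.25)&(a>-.06)&(a<.28)
    if m.sum()<20: print('few');return
    a,z=a[m],z[m]
    t=np.arctan2(z,a); 
    # best theta: max points with h in [.027,.033], r<.23
    best=max(((np.sum((abs(-a*np.sin(q)+z*np.cos(q)-.03)<.003)&(a*np.cos(q)+z*np.sin(q)<.235)),q) for q in np.arange(-.05,1.3,.01)))
    print(c,n,'theta',best,m.sum())
E
python3 - <<'E'
from h import *
for n in('0','1','2'):
  lidprof('top','top'+n);
E
```

```text
top top0 theta (np.int64(367), np.float64(1.1400000000000001)) 1012
top top1 theta (np.int64(271), np.float64(1.1600000000000001)) 753
top top2 theta (np.int64(408), np.float64(1.08)) 683
```

Run:
```python
from h import *
s=st()
d=np.load('/tmp/side2.npz')['d']
g=np.cross(Z,f)
t=np.array(s['ee_pos'])-H; print('tcp a,b,z',t@f,t@g,t[2])
for v in range(60,104,4):
    o=[]
    for u in range(268,292,3):
        X=world('side',u,v,d[v,u])-H if d[v,u]>0 else np.zeros(3); o.append('%4d/%4d/%4d'%(X@f*1e3,X@g*1e3,X[2]*1e3) if d[v,u]>0 and d[v,u]<1.8 else '--')
    print(v,o)
```

```text
{'time': 5.9, 'joints': [-0.788, 0.364, 0.254, 1.828, -0.109, 0.964, 0.256], 'ee_pos': [0.518, 0.29, 0.276], 'tool_rot': [0.402, 0.916, -0.0, -0.0], 'contact_force': [-8.855, -7.441, 20.098], 'finger_gap': -0.0, 'grasp_force': 10.511}
tcp a,b,z 0.08921464656483964 -0.004064368367434221 0.1755229968570254
60 [' 139/   3/ 283', ' 135/   8/ 282', ' 120/   7/ 277', ' 107/   6/ 272', '  96/   8/ 268', '  80/   6/ 262', '  67/   6/ 257', '--']
64 [' 120/  -9/ 265', ' 132/   6/ 272', ' 121/   6/ 268', ' 104/   4/ 261', '  97/   8/ 259', '  85/   9/ 255', '--', '--']
68 ['--', ' 118/  -3/ 256', ' 121/   6/ 259', ' 101/   2/ 251', '  97/   7/ 250', '-493/-334/ -35', '--', '--']
72 ['--', '--', ' 102/  -6/ 240', ' 104/   3/ 243', '  96/   6/ 240', '  82/   6/ 235', '--', '--']
76 ['--', '--', ' 103/  -6/ 231', ' 105/   3/ 233', '  97/   6/ 231', '  83/   6/ 225', '--', '--']
80 ['  88/ -33/ 210', '--', ' 105/  -5/ 222', ' 103/   1/ 223', '  97/   5/ 221', '  89/   9/ 219', '--', '--']
84 [' 113/ -17/ 214', ' 112/ -10/ 215', ' 112/  -1/ 216', ' 107/   3/ 215', '  95/   3/ 210', '  89/   8/ 209', '  83/  13/ 207', '--']
88 [' 109/ -20/ 202', ' 107/ -13/ 202', ' 109/  -4/ 205', ' 110/   4/ 207', ' 113/  14/ 210', ' 112/  21/ 211', ' 110/  28/ 212', ' 113/  38/ 215']
92 ['  69/ -47/ 169', ' 108/ -14/ 192', ' 109/  -5/ 194', ' 109/   3/ 196', ' 107/  10/ 197', ' 104/  16/ 197', ' 103/  24/ 198', ' 109/  35/ 203']
96 ['  60/ -54/ 153', '  66/ -41/ 158', '  68/ -31/ 161', '  65/ -24/ 162', '  67/ -14/ 164', '  68/  -5/ 167', '  69/   3/ 169', '  67/  10/ 170']
100 ['  51/ -61/ 137', '  55/ -49/ 141', '  53/ -41/ 142', '  57/ -30/ 146', '  56/ -21/ 148', '  55/ -13/ 149', '  60/  -2/ 153', '  60/   6/ 155']
```

The fingertip slid over onto the lid's front edge instead of pushing on the outer face. The lid is at about 1.07 rad and the 20 N force runs along its plane. I'll back off upward, then come again with the tool tilted so the fingers point into the face.

```bash
python3 -m creep '[[[0,0,-0.5,0,0,0,0],[0,0,-0.5,0,0,0,0],[0,0,-0.5,0,0,0,0],[0,0,-0.5,0,0,0,0],[0,0.5,0,0,0,0,0],[0,0.5,0,0,0,0,0],[0,0.5,0,0,0,0,0],[0,0.5,0,0,0,0,0]]]' 40
python3 -m creep '[[[0,0,0,1,0,0,0],[0,0,0,1,0,0,0],[0,0,0,1,0,0,0],[0,0,0,1,0,0,0],[0,0,0,1,0,0,0],[0,0,0,1,0,0,0],[0,0,0,1,0,0,0],[0,0,0,0.5,0,0,0]]]'
python3 - <<'E'
from h import *
s=st();save('top','top3');lidprof('top','top3')
for th in (1.07,1.02):
  n=-np.sin(th)*f+np.cos(th)*Z
  R=todo(lidpt(th,.195,.03)+.02*n)
  todo(lidpt(th,.195,.03)+.07*n)
print(R.as_matrix().round(3).tolist())
E
```

```text
time: 6.7
ee_pos: [0.5927, 0.3598, 0.3733]
tool_rot: [0.401, 0.916, -0.0, -0.0]
contact_force: [-0.3, -0.1, 0.1]
finger_gap: -0.0003
grasp_force: 0.0
time: 7.5
ee_pos: [0.588, 0.3525, 0.376]
tool_rot: [0.396, 0.884, -0.233, -0.084]
contact_force: [2.0, -1.3, -0.3]
finger_gap: 0.0001
grasp_force: 0.0
{'time': 7.5, 'joints': [-0.827, 0.723, 0.378, 1.074, -0.096, 1.862, 0.246], 'ee_pos': [0.588, 0.352, 0.376], 'tool_rot': [0.396, 0.884, -0.233, -0.084], 'contact_force': [1.978, -1.266, -0.331], 'finger_gap': 0.0, 'grasp_force': 0.0}
top top3 theta (np.int64(597), np.float64(1.0600000000000003)) 1379
units [-0.12, -0.2, 1.88]
units [-0.14, 0.34, 1.03]
units [-0.12, -0.34, 2.02]
units [-0.14, 0.15, 1.15]
[[-0.679, 0.651, -0.34], [0.734, 0.586, -0.345], [-0.025, -0.483, -0.875]]
```

```bash
python3 -m creep '[[[0,0,0.2,-0.8,0,0,0],[-0.03,0.1,0.3,0,0,0,0],[-0.03,0.1,0.3,0,0,0,0],[-0.03,0.1,0.3,0,0,0,0],[0,0,0,0,0,0,0]]]'
python3 - <<'E'
from h import *
s=st();th=1.065
n=-np.sin(th)*f+np.cos(th)*Z
for q in(.05,.02,.005):R=todo(lidpt(th,.195,.03)+q*n)
E
```

```text
time: 8.05
ee_pos: [0.5788, 0.3458, 0.3148]
tool_rot: [0.391, 0.894, -0.203, -0.082]
contact_force: [-0.6, 0.4, -0.4]
finger_gap: -0.0004
grasp_force: 0.0
{'time': 8.05, 'joints': [-0.816, 0.694, 0.331, 1.243, -0.098, 1.663, 0.247], 'ee_pos': [0.579, 0.346, 0.315], 'tool_rot': [0.391, 0.894, -0.203, -0.082], 'contact_force': [-0.593, 0.366, -0.374], 'finger_gap': -0.0, 'grasp_force': 0.0}
units [-0.08, -0.28, 0.25]
units [-0.07, -0.63, 0.74]
units [-0.07, -0.81, 0.98]
```

```bash
python3 -m creep '[[[-0.02,-0.2,0.2,0,0,0,0],[-0.02,-0.2,0.2,0,0,0,0],[-0.02,-0.2,0.3,0,0,0,0],[0,0,0,0,0,0,0]]]' 
python3 -m creep '[[[0,-0.1,0.13,0,0,0,0],[0,0,0,0,0,0,0]]]' 
python3 -m creep '[[[0,-0.1,0.13,0,0,0,0],[0,0,0,0,0,0,0]]]'
python3 - <<'E'
from h import *
s=st();save('top','top4');lidprof('top','top4')
R=Ro.from_quat(s['tool_rot'])
t=np.array(s['ee_pos'])-H;print(t@f,t[2])
for th in(1.05,1.0,.9,.8):
  n=-np.sin(th)*f+np.cos(th)*Z
  todo(lidpt(th,.195,.03)+.008*n)
E
```

```text
time: 8.45
ee_pos: [0.5505, 0.3141, 0.2984]
tool_rot: [0.391, 0.894, -0.202, -0.081]
contact_force: [-0.3, 0.3, 0.3]
finger_gap: 0.0001
grasp_force: 0.0
time: 8.65
ee_pos: [0.5462, 0.3101, 0.2946]
tool_rot: [0.391, 0.894, -0.202, -0.08]
contact_force: [0.1, 1.0, -0.0]
finger_gap: 0.0001
grasp_force: 0.0
time: 8.85
ee_pos: [0.5407, 0.3047, 0.2904]
tool_rot: [0.392, 0.894, -0.202, -0.08]
contact_force: [0.6, -0.1, -0.5]
finger_gap: 0.0002
grasp_force: 0.0
{'time': 8.85, 'joints': [-0.827, 0.628, 0.333, 1.432, -0.08, 1.535, 0.253], 'ee_pos': [0.541, 0.305, 0.29], 'tool_rot': [0.392, 0.894, -0.202, -0.08], 'contact_force': [0.57, -0.085, -0.514], 'finger_gap': 0.0, 'grasp_force': 0.0}
top top4 theta (np.int64(602), np.float64(1.0600000000000003)) 1383
0.06236838235768183 0.19043177614147053
units [0.01, -0.02, 0.06]
units [0.01, -0.16, 0.21]
units [0.02, -0.41, 0.51]
units [0.02, -0.64, 0.83]
```

```bash
for i in 1; do python3 -m creep '[[[0,-0.1,0.13,0,0,0,0],[0,0,0,0,0,0,0]]]' | grep -E 'force|pos'; done
python3 -m creep '[[[0,-0.1,0.13,0,0,0,0],[0,0,0,0,0,0,0]]]'  | grep -E 'force|pos'
python3 -m creep '[[[0,-0.1,0.13,0,0,0,0],[0,0,0,0,0,0,0]]]'  | grep -E 'force|pos'
python3 - <<'E'
from h import *
s=st();save('top','top5');lidprof('top','top5')
t=np.array(s['ee_pos'])-H;th=1.0;a,z=t@f,t[2]
print('r,h,corner', [(th,round(a*np.cos(th)+z*np.sin(th),4),round(-a*np.sin(th)+z*np.cos(th),4)) for th in(1.06,1.0,.95)])
E
```

```text
ee_pos: [0.5352, 0.2994, 0.2866]
contact_force: [-0.7, -0.3, 0.1]
grasp_force: 0.0
ee_pos: [0.5299, 0.2943, 0.2829]
contact_force: [0.0, -1.2, 0.1]
grasp_force: 0.0
ee_pos: [0.5246, 0.2893, 0.2791]
contact_force: [-1.3, -0.3, 0.0]
grasp_force: 0.0
{'time': 9.5, 'joints': [-0.83, 0.606, 0.332, 1.504, -0.074, 1.485, 0.254], 'ee_pos': [0.525, 0.289, 0.279], 'tool_rot': [0.392, 0.894, -0.202, -0.08], 'contact_force': [-1.312, -0.28, 0.03], 'finger_gap': 0.0, 'grasp_force': 0.0}
top top5 theta (np.int64(577), np.float64(1.0600000000000003)) 1377
r,h,corner [(1.06, np.float64(0.1976), np.float64(0.0137)), (1.0, np.float64(0.1964), np.float64(0.0255)), (0.95, np.float64(0.1949), np.float64(0.0353))]
```

Run:
```python
from h import *
s=bot.get_state();save('side','side5')
o=[]
for c in('side','top'):
  u,v=px(c,s['ee_pos']);print(c,u,v)
  p=cv2.imread('pics/%s5.png'%c);o.append(cv2.resize(p[max(v-60,0):max(v-60,0)+120,u-40:u+40],(400,600),interpolation=cv2.INTER_CUBIC))
cv2.imwrite('pics/c5.png',np.hstack(o))
```

```text
side 282 94
top 174 207
```

View pics/c5.png

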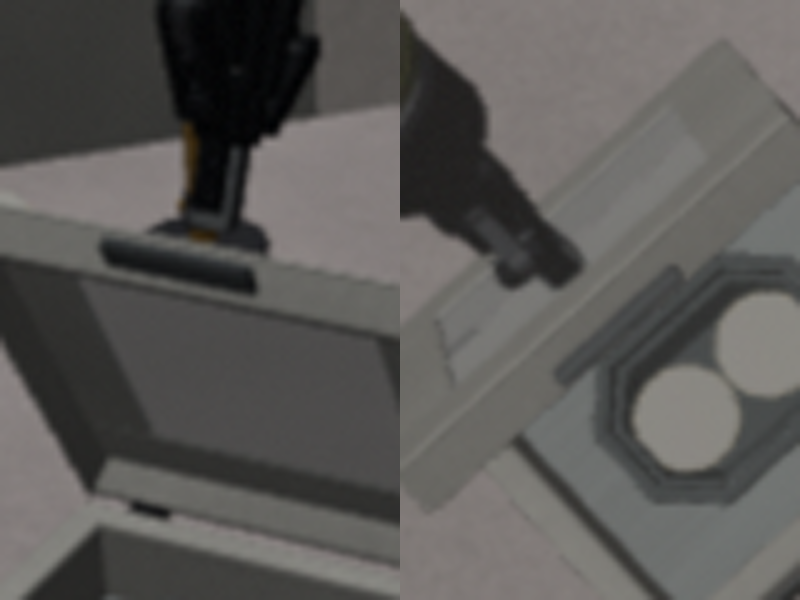

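Right panel: the fingertips end at about (169,199) in the top image, on the near edge of the window and short of the lid's front bar. The reported TCP projects to (174,207). So I need to check the tip position against depth.

Run:
```python
from h import *
s=bot.get_state();R=Ro.from_quat(s['tool_rot'])
for c in('top','side'):
  d=np.load('/tmp/%s5.npz'%c)['d']; u0,v0=px(c,s['ee_pos'])
  P=[]
  for v in range(v0-45,v0+30):
    for u in range(u0-40,u0+40):
      if d[v,u]>0:
        X=R.inv().apply(world(c,u,v,d[v,u])-s['ee_pos'])
        if abs(X[0])<.04 and abs(X[1])<.05 and -.12<X[2]<.03: P.append(np.r_[X*1e3,u,v])
  P=np.array(P).round().astype(int)
  for lo in range(-80,30,10):
    q=P[(P[:,2]>=lo)&(P[:,2]<lo+10)]
    if len(q): print(c,'z',lo,len(q),'x',np.percentile(q[:,0],[5,50,95]),'y',np.percentile(q[:,1],[5,50,95]))
```

```text
Traceback (most recent call last):
  File "h.py", line 9, in world
    k=calibration(c); r=np.linalg.inv(np.array(k['mtx']))@[u,v,1]*d; return np.array(k['R']).T@(r-np.array(k['t']))
ValueError: time passes only in moves, steps and waits
```

```bash
sed -i 's/^from scipy/import functools; calibration=functools.lru_cache(calibration)\nfrom scipy/' h.py
python3 - <<'E'
from h import *
s=st();R=Ro.from_quat(s['tool_rot'])
for c in('top','side'):
  d=np.load('/tmp/%s5.npz'%c)['d']; u0,v0=px(c,s['ee_pos'])
  P=[]
  for v in range(v0-45,v0+30):
    for u in range(u0-40,u0+40):
      if d[v,u]>0:
        X=R.inv().apply(world(c,u,v,d[v,u])-s['ee_pos'])
        if abs(X[0])<.04 and abs(X[1])<.05 and -.12<X[2]<.03: P.append(np.r_[X*1e3,u,v])
  P=np.array(P).round().astype(int)
  for lo in range(-80,30,10):
    q=P[(P[:,2]>=lo)&(P[:,2]<lo+10)]
    if len(q): print(c,'z',lo,len(q),'x',np.percentile(q[:,0],[5,50,95]),'y',np.percentile(q[:,1],[5,50,95]))
E
```

```text
{'time': 9.6, 'joints': [-0.83, 0.606, 0.332, 1.502, -0.074, 1.486, 0.254], 'ee_pos': [0.525, 0.29, 0.279], 'tool_rot': [0.392, 0.894, -0.202, -0.08], 'contact_force': [-0.718, -0.004, 0.131], 'finger_gap': -0.0, 'grasp_force': 0.0}
top z -70 10 x [-13.   -2.    4.1] y [-16.55 -15.     5.1 ]
top z -60 20 x [-13.   -6.5   7.1] y [-16.05 -12.5   -2.85]
top z -50 24 x [-12.85  -3.     7.55] y [-14.85 -10.    -6.  ]
top z -40 21 x [-29.  -7.  39.] y [-20. -18.  -8.]
top z -30 302 x [-36.  -1.  34.] y [-41. -21.  -5.]
top z -20 155 x [-36.    1.   35.6] y [-39. -21.   9.]
top z -10 46 x [-36.5    0.5   34.25] y [-32.    14.5   22.75]
top z 0 35 x [-37.3  -9.   37.3] y [23.7 31.  36.6]
top z 10 31 x [-31.5 -13.   34.5] y [38. 43. 48.]
side z -80 68 x [-12.    -7.     7.65] y [-27.  -13.   11.3]
side z -70 49 x [-11.  -6.   6.] y [-15.6 -10.    4.8]
side z -60 49 x [-11.   -5.    6.6] y [-16.  -10.    3.2]
side z -50 48 x [-11.    -6.     5.65] y [-16.   -10.     1.65]
side z -40 28 x [-11.65  -2.     9.  ] y [-10.    -6.     4.65]
side z -30 104 x [-38.  -2.  33.] y [-42. -19. -13.]
side z -20 132 x [-37.45  -3.5   31.45] y [-42.   -38.   -29.55]
side z -10 115 x [-35.6  -1.   35.3] y [-33.3 -30.  -26.7]
side z 0 98 x [-36.15   0.    36.  ] y [16.   22.5  28.15]
side z 10 111 x [-36.   -2.   36.5] y [28.  35.  41.5]
side z 20 66 x [-34.75  -1.    35.  ] y [41.25 46.   49.75]
```

Run:
```python
from h import *
for n,t in (('side0',[.188,.7,.1955]),('side1',[.599,.356,.384])):
  d=np.load('/tmp/%s.npz'%n)['d']; u0,v0=px('side',t);P=[]
  for v in range(max(0,v0-45),v0+30):
    for u in range(u0-35,u0+35):
      if d[v,u]>0:
        X=world('side',u,v,d[v,u])-t
        if np.hypot(X[0],X[1])<.07 and abs(X[2])<.12: P.append(np.r_[X*1e3,u,v])
  P=np.array(P).round().astype(int); print(n,u0,v0,len(P))
  for lo in range(-60,90,10):
    q=P[(P[:,2]>=lo)&(P[:,2]<lo+10)]
    if len(q): print(lo,len(q),'u',q[:,3].min(),q[:,3].max(),'v',q[:,4].min(),q[:,4].max(),np.median(q[:,:2],0))
```

```text
side0 132 82 361
40 8 u 120 129 v 60 73 [-15.  -38.5]
50 54 u 119 133 v 56 73 [ 1.  36.5]
60 59 u 118 132 v 52 70 [ 0. 35.]
70 55 u 117 131 v 49 67 [ -7. -49.]
80 49 u 116 130 v 45 62 [ -3. -44.]
side1 300 36 263
30 19 u 292 302 v 19 21 [-9.  1.]
40 43 u 292 302 v 15 19 [-10.  -2.]
50 53 u 292 302 v 9 16 [-9. -3.]
60 48 u 292 302 v 5 11 [-10.  -2.]
70 43 u 291 304 v 0 7 [-6. -4.]
80 53 u 285 302 v 0 4 [-24. -14.]
```

Depth in free space agrees with this: the shut fingertips end about 34 mm short of the reported ee_pos along the tool axis. Open, the gap is about 46 mm. I'll correct for that from here.

```bash
cat >> h.py <<'E'
OFF=.034
def tip(s=None):
    s=s or bot.get_state(); R=Ro.from_quat(s['tool_rot']); return np.array(s['ee_pos'])-OFF*R.apply([0,0,1]),R
def todo(target):
    p,R=tip(); print('units',np.round(R.inv().apply(np.array(target)-p)/0.05,3).tolist()); return R
E
python3 - <<'E'
from h import *
p,R=tip(); t=p-H; a,z=t@f,t[2];th=1.06
print('r,h',a*np.cos(th)+z*np.sin(th),-a*np.sin(th)+z*np.cos(th))
T=lambda th:lidpt(th,.198,.03)+.0145*abs(np.sin(th-.44))*(-np.sin(th)*f+np.cos(th)*Z)
todo(T(1.06)); q=T(1.06)
for th in np.r_[np.arange(1.0,-.01,-.1)]:
    n=T(th); print(round(th,2),(R.inv().apply(n-q)/.05).round(3).tolist()); q=n
E
```

```text
r,h 0.21730348758111606 0.042262386849160595
units [0.007, 0.269, 0.288]
1.0 [0.003, -0.179, 0.183]
0.9 [0.006, -0.271, 0.33]
0.8 [0.007, -0.235, 0.358]
0.7 [0.007, -0.196, 0.382]
0.6 [0.007, -0.154, 0.401]
0.5 [0.007, -0.111, 0.415]
0.4 [0.007, -0.067, 0.401]
0.3 [0.007, -0.031, 0.371]
0.2 [0.007, 0.004, 0.373]
0.1 [0.007, 0.039, 0.372]
0.0 [0.006, 0.073, 0.369]
```

```bash
python3 -m creep '[[[0,0.27,0,0,0,0,0],[0,0.05,0.15,0,0,0,0],[0,-0.05,0.14,0,0,0,0],[0,-0.09,0.09,0,0,0,0],[0,-0.09,0.09,0,0,0,0],[0,0,0,0,0,0,0]]]'  | grep -E 'force|pos'
python3 -m creep '[[[0,-0.14,0.165,0,0,0,0],[0,-0.13,0.165,0,0,0,0],[0,0,0,0,0,0,0]]]'  | grep -E 'force|pos'
python3 - <<'E'
from h import *
save('top','top6');lidprof('top','top6')
E
```

```text
ee_pos: [0.5206, 0.285, 0.2563]
contact_force: [-0.6, -0.4, -0.5]
grasp_force: 0.0
ee_pos: [0.5059, 0.2713, 0.2467]
contact_force: [-0.4, 0.1, 0.5]
grasp_force: 0.0
top top6 theta (np.int64(957), np.float64(0.9100000000000001)) 1876
```

The lid is now at 0.91 rad, following as predicted. I'll keep going along the arc.

```bash
python3 -m creep '[[[0,-0.12,0.18,0,0,0,0],[0,-0.12,0.18,0,0,0,0],[0,-0.1,0.19,0,0,0,0],[0,-0.1,0.19,0,0,0,0],[0,-0.08,0.2,0,0,0,0],[0,-0.08,0.2,0,0,0,0],[0,-0.05,0.21,0,0,0,0],[0,-0.05,0.21,0,0,0,0]]]'  | grep -E 'force|pos'
python3 - <<'E'
from h import *
save('top','top7');lidprof('top','top7')
T=lambda th:lidpt(th,.198,.03)+.0145*abs(np.sin(th-.44))*(-np.sin(th)*f+np.cos(th)*Z)
for th in(.5,.4,.2,0):todo(T(th))
st()
E
```

```text
ee_pos: [0.4597, 0.2273, 0.1904]
contact_force: [0.5, -0.1, 1.4]
grasp_force: 0.8
top top7 theta (np.int64(1496), np.float64(0.51)) 2515
units [0.043, 0.028, -0.056]
units [0.05, -0.038, 0.345]
units [0.063, -0.062, 1.089]
units [0.076, 0.052, 1.83]
{'time': 11.4, 'joints': [-0.826, 0.582, 0.32, 1.81, -0.067, 1.203, 0.265], 'ee_pos': [0.459, 0.226, 0.189], 'tool_rot': [0.392, 0.894, -0.203, -0.08], 'contact_force': [-1.338, -1.013, -1.434], 'finger_gap': 0.0, 'grasp_force': 0.023}
```

```bash
python3 -m creep '[[[0,-0.02,0.2,0,0,0,0],[0,-0.02,0.2,0,0,0,0],[0,0,0.2,0,0,0,0],[0,0,0.2,0,0,0,0],[0,0,0.2,0,0,0,0],[0,0,0.2,0,0,0,0],[0,0.02,0.2,0,0,0,0],[0,0.02,0.15,0,0,0,0]]]'  | grep -E 'force|pos'
python3 -m creep '[[[0,0.02,0.1,0,0,0,0],[0,0.02,0.1,0,0,0,0],[0,0,0.08,0,0,0,0],[0,0,0,0,0,0,0]]]'  | grep -E 'force|pos'
python3 - <<'E'
from h import *
save('top','top8');lidprof('top','top8')
print(tip()[0])
E
```

```text
ee_pos: [0.437, 0.2046, 0.1199]
contact_force: [-0.4, 0.6, 1.3]
grasp_force: 0.4
ee_pos: [0.4341, 0.2015, 0.107]
contact_force: [-0.6, 0.5, -0.1]
grasp_force: 0.0
top top8 theta (np.int64(1577), np.float64(0.04000000000000002)) 2736
[0.44447791 0.21183172 0.13801736]
```

```bash
python3 -m creep '[[[0,0,0.1,0,0,0,0],[0,0,0,0,0,0,0]]]'  | grep -E 'force|pos'
python3 -m creep '[[[0,0,0.08,0,0,0,0],[0,0,0,0,0,0,0]]]'  | grep -E 'force|pos'
python3 -m creep '[[[0,0,0.05,0,0,0,0],[0,0,0,0,0,0,0],[0,0,0,0,0,0,0]]]'  | grep -E 'force|pos'
```

```text
ee_pos: [0.4326, 0.2001, 0.1025]
contact_force: [-0.6, -0.1, 0.0]
grasp_force: 0.0
ee_pos: [0.4324, 0.1997, 0.1]
contact_force: [0.2, 1.9, 11.1]
grasp_force: 5.6
ee_pos: [0.4325, 0.1999, 0.0993]
contact_force: [2.0, 5.3, 30.8]
grasp_force: 15.2
```

The lid is shut and held under firm pressure. Next I lift off, straighten the tool and open the fingers partway.

```bash
python3 -m creep '[[[0,0,-0.5,0,0,0,0],[0,0,-0.6,0,0,0,0],[0,0,-0.6,-0.8,0,0,0.35],[0,0,-0.6,-0.9,0,0,0.35],[0,0,-0.6,-0.9,0,0,0.35],[0,0,-0.4,-0.9,0,0,0.35],[0,0,0,-0.9,0,0,0.35],[0,0,0,-0.9,0,0,0.35]]]'  | grep -E 'force|pos|gap'
python3 - <<'E'
from h import *
s=st();print(Ro.from_quat(s['tool_rot']).as_matrix().round(3).tolist())
save('top','top9');lidprof('top','top9');A={}
for c in('top','side'):
  save(c,c+'9')
  for n in('tray','stack','mat','corner0'):
    print(c,n,[(np.round(r['at'],3).tolist(),round(r['score'],2)) for r in (finder.pinpoint(n,c)[:5])])
E
```

```text
ee_pos: [0.4737, 0.2414, 0.2508]
contact_force: [-0.0, 0.7, 0.5]
finger_gap: 0.0296
grasp_force: 0.0
{'time': 14.15, 'joints': [-0.827, 0.312, 0.312, 1.988, -0.102, 0.863, 0.287], 'ee_pos': [0.474, 0.241, 0.251], 'tool_rot': [0.399, 0.917, -0.007, 0.006], 'contact_force': [-0.029, 0.671, 0.52], 'finger_gap': 0.03, 'grasp_force': 0.0}
[[-0.681, 0.733, 0.005], [0.732, 0.681, -0.017], [-0.016, -0.008, -1.0]]
top top9 theta (np.int64(1083), np.float64(6.938893903907228e-18)) 1857
top tray [([0.506, -0.251, 0.073], 0.94)]
top stack [([0.446, -0.286, 0.108], 0.58)]
top mat [([0.273, -0.32, 0.003], 0.94), ([0.171, 0.302, 0.002], 0.82), ([0.506, -0.015, -0.0], 0.69)]
top corner0 [([0.566, -0.22, 0.103], 0.87), ([0.443, -0.286, 0.107], 0.81), ([0.559, -0.296, 0.101], 0.75), ([0.453, -0.214, 0.106], 0.7)]
side tray [([0.5, -0.252, 0.065], 0.65)]
side stack [([0.507, -0.255, -0.0], 0.88)]
side mat [([0.506, -0.013, 0.001], 0.94), ([0.272, -0.324, -0.002], 0.71), ([0.171, 0.305, 0.009], 0.69), ([0.44, 0.209, 0.129], 0.16)]
side corner0 [([0.562, -0.294, 0.105], 0.79), ([0.456, -0.212, 0.104], 0.74), ([0.713, -0.01, 0.002], 0.66), ([0.563, -0.216, 0.106], 0.62), ([0.448, -0.283, 0.106], 0.59)]
```

```bash
python3 -m creep '[[[-0.66,-0.41,0,0,0,0.05,0.35],[-0.66,-0.41,0,0,0,0.05,0.35],[-0.66,-0.41,0,0,0,0.05,0.35],[-0.66,-0.41,0,0,0,0.05,0.35],[-0.66,-0.41,0,0,0,0.05,0.35],[-0.66,-0.41,0,0,0,0.05,0.35],[-0.66,-0.41,0,0,0,0,0.35],[-0.66,-0.41,0,0,0,0,0.35]]]' >/dev/null
python3 -m creep '[[[-0.66,-0.41,0,0,0,0,0.35],[-0.66,-0.41,0,0,0,0,0.35],[-0.66,-0.41,0,0,0,0,0.35],[-0.66,-0.41,0,0,0,0,0.35],[0,0,0.4,0,0,0,0.35],[0,0,0.4,0,0,0,0.35],[0,0,0,0,0,0,0.35]]]'  | grep -E 'force|pos|gap'
cat >> h.py <<'E'
def fingers(c,n,rng=(-90,30),step=8):
    s=bot.get_state();R=Ro.from_quat(s['tool_rot']);d=np.load('/tmp/%s.npz'%n)['d']; u0,v0=px(c,s['ee_pos']);P=[]
    for v in range(max(v0-70,0),min(v0+40,480)):
        for u in range(u0-60,u0+60):
            if d[v,u]>0:
                X=R.inv().apply(world(c,u,v,d[v,u])-s['ee_pos'])
                if abs(X[0])<.025 and abs(X[1])<.045 and X[2]<.03: P.append(np.r_[X*1e3,u,v])
    P=np.array(P).round().astype(int)
    for lo in range(*rng,step):
        q=P[(P[:,2]>=lo)&(P[:,2]<lo+step)]
        if len(q): print(c,'z',lo,len(q),'x',np.percentile(q[:,0],[5,50,95]),'y',np.percentile(q[:,1],[5,25,50,75,95]),'v',q[:,4].min(),q[:,4].max())
E
python3 - <<'E'
from h import *
s=st();print(Ro.from_quat(s['tool_rot']).as_matrix().round(3).tolist(),tip()[0],px('side',s['ee_pos']))
save('side','side10');save('top','top10');fingers('side','side10')
todo([.5645,-.217,.096])
p=cv2.imread('pics/side10.png');u,v=px('side',[.53,-.23,.13])
cv2.imwrite('pics/c10.png',cv2.resize(p[v-75:v+75,u-75:u+75],(600,600),interpolation=cv2.INTER_CUBIC));print(u,v)
E
```

```text
ee_pos: [0.5537, -0.2182, 0.2169]
contact_force: [0.2, 1.0, 0.0]
finger_gap: 0.0299
grasp_force: 0.0
{'time': 16.2, 'joints': [-0.016, 0.44, 0.407, 1.904, -0.203, 0.836, 1.217], 'ee_pos': [0.554, -0.218, 0.217], 'tool_rot': [0.411, 0.912, -0.009, 0.002], 'contact_force': [0.24, 0.991, 0.001], 'finger_gap': 0.03, 'grasp_force': 0.0}
[[-0.663, 0.749, -0.003], [0.749, 0.663, -0.019], [-0.012, -0.015, -1.0]] [ 0.55384514 -0.21751692  0.2509016 ] [387, 244]
side z -90 53 x [-13.  -11.    7.4] y [-45. -42. -26.  15.  38.] v 191 223
side z -82 34 x [-13. -11.  -9.] y [-34.85 -28.    14.    20.    36.35] v 197 224
side z -74 20 x [-11.    -8.    -4.45] y [-27.2 -17.   14.   17.5  20. ] v 206 223
side z -66 68 x [-10.    -5.     6.65] y [-30.65 -29.   -24.    12.25  16.65] v 209 229
side z -58 66 x [-10.  -5.   8.] y [-30.   -29.   -23.    13.75  16.75] v 214 232
side z -50 65 x [-10.   -4.   10.2] y [-30. -28. -23.  13.  15.] v 218 235
side z -42 47 x [-10.   -6.   10.7] y [-29. -23. -22.  14.  15.] v 221 237
side z -34 9 x [-5.6 -3.   6.6] y [-23.  -22.  -21.   15.   16.2] v 224 237
units [-0.067, 0.192, 3.146]
374 285
```

View pics/c10.png

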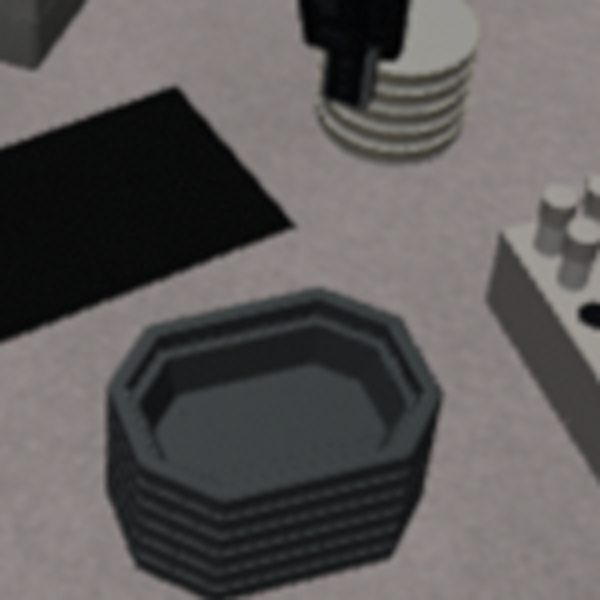

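The crop shows the fingers above and behind the far +y corner of the stack, clear of the dishes and rack. The tray's rim octagon spans crop (110,290) to (440,500). I'll align the tool, then descend.

```bash
python3 -m creep '[[[-0.03,0.05,0.4,-0.19,0.15,0,0.35],[-0.03,0.05,0.4,0,0,0,0.35],[0,0.05,0.4,0,0,0,0.35],[0,0.05,0.4,0,0,0,0.35],[0,0,0.4,0,0,0,0.35],[0,0,0.4,0,0,0,0.35],[0,0,0.2,0,0,0,0.35],[0,0,0,0,0,0,0.35]]]'  | grep -E 'force|pos|gap'
python3 - <<'E'
from h import *
s=bot.get_state();print(Ro.from_quat(s['tool_rot']).as_matrix().round(3).tolist(),tip()[0],px('side',tip()[0]))
save('side','side11');save('top','top11');fingers('side','side11')
for c in('top','side'):print(c,[(np.round(r['at'],3).tolist(),round(r['score'],2)) for r in (finder.pinpoint('corner0',c)[:5])])
todo([.5645,-.217,.0965])
p=cv2.imread('pics/side11.png');u,v=px('side',[.55,-.22,.12])
cv2.imwrite('pics/c11.png',cv2.resize(p[v-50:v+50,u-50:u+50],(600,600),interpolation=cv2.INTER_CUBIC));print(u,v)
E
```

```text
ee_pos: [0.5651, -0.2143, 0.0891]
contact_force: [0.2, -0.4, -0.7]
finger_gap: 0.0299
grasp_force: 0.0
[[-0.663, 0.748, 0.004], [0.748, 0.663, -0.001], [-0.003, 0.002, -1.0]] [ 0.56495789 -0.21422582  0.12305763] [386, 277]
side z -90 34 x [-12.35 -11.     5.35] y [-44.35 -42.75 -27.5  -19.25  24.4 ] v 247 276
side z -82 16 x [-13.   -11.    -5.25] y [-32.75 -23.5   18.    21.    27.25] v 249 274
side z -74 9 x [-10.6 -10.   -8. ] y [-21.6 -18.   16.   19.   19.6] v 258 274
side z -66 31 x [-10.5  -7.    5. ] y [-30.  -28.  -23.   13.5  16. ] v 261 278
side z -58 46 x [-10.   -5.5   5. ] y [-31.  -29.  -23.5  13.   17.5] v 262 281
side z -50 47 x [-10.   -6.    9.7] y [-29.  -28.  -22.   14.   16.7] v 267 284
side z -42 24 x [-10.    -6.5    9.95] y [-26.   -22.25 -16.    14.25  16.85] v 270 285
side z -34 3 x [-6.8 -5.   0.4] y [-21.8 -21.  -20.  -20.  -20. ] v 284 285
side z -18 98 x [-23.   0.  23.] y [-15.15  -9.    -7.    -4.25  -2.  ] v 282 293
side z -10 74 x [-22.35   1.5   23.  ] y [-18.35 -12.75  -9.    -8.    -6.  ] v 283 297
side z -2 147 x [-21.    2.   22.7] y [-24.  -17.  -14.  -11.5  -8. ] v 288 300
side z 6 111 x [-22.    4.   23.5] y [-31.  -24.  -19.  -17.  -15.5] v 294 306
side z 14 261 x [-22.  -2.  21.] y [-43. -38. -31. -24. -19.] v 297 314
side z 22 9 x [-21.6  10.   18. ] y [-44.2 -40.  -34.  -32.  -25.2] v 302 312
top [([0.561, -0.292, 0.103], 0.97), ([0.444, -0.283, 0.107], 0.94), ([0.452, -0.212, 0.105], 0.69)]
side [([0.452, -0.283, 0.106], 0.97), ([0.561, -0.297, 0.105], 0.8), ([0.563, -0.216, 0.103], 0.61)]
units [-0.016, -0.048, 0.561]
380 282
```

View pics/c11.png

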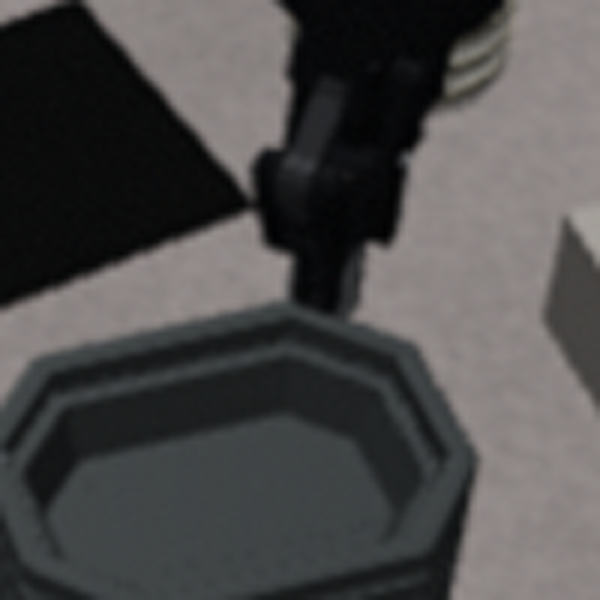

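Run:
```python
from h import *
s=bot.get_state();R=Ro.from_quat(s['tool_rot']);p0,_=tip()
for c,n in(('side','side11'),('top','top9'),('top','top0'),('side','side0'),('side','side9')):
  d=np.load('/tmp/%s.npz'%n)['d'];u0,v0=px(c,[.5645,-.217,.104]);P=[]
  for v in range(v0-15,v0+16):
    for u in range(u0-15,u0+16):
      if d[v,u]>0:
        W=world(c,u,v,d[v,u]);X=R.inv().apply(W-p0)*1e3
        if abs(X[0])<13 and abs(X[1])<25: P.append([X[1],W[2]*1e3])
  P=np.array(P);h=[(y,len(q),round(float(np.percentile(q,80)),1)) for y in range(-18,14,2) for q in [P[(P[:,0]>=y)&(P[:,0]<y+2),1]] if len(q)]
  print(n,h)
```

```text
side11 [(-18, 38, 85.6), (-16, 26, 88.4), (-14, 21, 91.2), (-12, 13, 92.1), (-10, 49, 101.7), (-8, 26, 103.5), (-6, 9, 103.9), (-4, 5, 103.2), (-2, 5, 103.3), (12, 3, 133.9)]
top9 [(-18, 5, 83.0), (-16, 9, 92.2), (-14, 5, 92.5), (-12, 7, 98.1), (-10, 7, 95.4), (-8, 7, 105.0), (-6, 7, 108.4), (-4, 7, 107.8), (-2, 5, 106.7), (0, 5, 103.6), (2, 1, -2.7), (4, 4, 5.5), (6, 5, 4.6), (8, 6, 2.2), (10, 6, 0.5), (12, 5, 3.3)]
top0 [(-18, 6, 85.2), (-16, 6, 91.4), (-14, 8, 93.9), (-12, 7, 95.5), (-10, 8, 98.0), (-8, 6, 105.0), (-6, 8, 105.8), (-4, 6, 110.1), (-2, 6, 108.9), (0, 4, 108.5), (2, 2, 1.6), (4, 4, 0.2), (6, 7, 2.7), (8, 5, 3.1), (10, 5, 6.3), (12, 7, 6.0)]
side0 [(-18, 37, 85.9), (-16, 27, 89.4), (-14, 14, 91.7), (-12, 20, 93.8), (-10, 40, 102.3), (-8, 25, 102.6), (-6, 12, 103.8), (-4, 10, 104.1), (-2, 9, 103.0), (0, 1, 101.1)]
side9 [(-18, 31, 85.6), (-16, 32, 90.2), (-14, 18, 91.9), (-12, 14, 97.2), (-10, 41, 101.3), (-8, 25, 102.7), (-6, 11, 103.4), (-4, 7, 103.3), (-2, 10, 103.8), (0, 3, 102.3)]
```

```bash
python3 -m creep '[[[-0.01,-0.08,0,0,0,0,0.35],[0,0,0.2,0,0,0,0.35],[0,0,0.2,0,0,0,0.35],[0,0,0.13,0,0,0,0.35],[0,0,0,0,0,0,0.35]]]' 50 | grep -E 'force|pos|gap'
python3 -m creep '[[[0,0,0,0,0,0,0],[0,0,0,0,0,0,0],[0,0,0,0,0,0,0],[0,0,0,0,0,0,0],[0,0,0,0,0,0,0]]]' 50 | grep -E 'force|pos|gap'
python3 - <<'E'
from h import *
print(tip()[0]); save('side','side12');fingers('side','side12',(-50,0),6)
E
```

```text
ee_pos: [0.5618, -0.2173, 0.0614]
contact_force: [0.2, 0.1, 0.6]
finger_gap: 0.0298
grasp_force: 0.0
ee_pos: [0.5626, -0.2176, 0.063]
contact_force: [-0.3, 1.0, -1.4]
finger_gap: 0.0069
grasp_force: 48.8
[ 0.56239157 -0.21756064  0.09702893]
side z -50 28 x [-11.    -3.5    9.25] y [-17.65 -16.   -14.    -9.     4.3 ] v 282 290
side z -44 72 x [-23.    -7.    23.45] y [-16. -10.  -5.   0.   4.] v 282 292
side z -38 38 x [-21.45  -8.    23.15] y [-15.15 -10.75  -6.    -4.    -3.  ] v 286 294
side z -32 103 x [-23.   2.  23.] y [-20.9 -12.   -9.   -6.   -4. ] v 287 299
side z -26 82 x [-21.95   2.    22.  ] y [-24.   -16.   -13.   -11.    -8.05] v 292 303
side z -20 75 x [-21.3   5.   23. ] y [-28.6 -20.  -15.  -13.  -11. ] v 295 305
side z -14 186 x [-21.75  -2.    20.75] y [-43.   -35.75 -27.   -18.25 -14.  ] v 298 315
side z -8 143 x [-22.  -2.  20.] y [-44. -39. -32. -25. -18.] v 301 316
```

Run:
```python
from h import *
s=bot.get_state();R=Ro.from_quat(s['tool_rot']);ee=np.array(s['ee_pos'])
P=np.array([.446,-.285,.093]);e=(ee-P)*[1,1,0];e/=np.linalg.norm(e);w=np.cross(e,Z)
dR=Ro.from_rotvec(w*.03); q=ee
for i in range(8):
    n=P+dR.apply(q-P); print((R.inv().apply(n-q)/.05).round(3),(R.inv().apply(w)*.03/.08).round(3)); q=n;R=dR*R
print(q-ee)
```

```text
[-0.004  0.017 -0.081] [-0.367 -0.075  0.001]
[-0.004  0.017 -0.081] [-0.367 -0.075  0.001]
[-0.004  0.017 -0.081] [-0.367 -0.075  0.001]
[-0.004  0.017 -0.081] [-0.367 -0.075  0.001]
[-0.004  0.017 -0.081] [-0.367 -0.075  0.001]
[-0.004  0.017 -0.081] [-0.367 -0.075  0.001]
[-0.004  0.017 -0.081] [-0.367 -0.075  0.001]
[-0.004  0.017 -0.081] [-0.367 -0.075  0.001]
[0.00282837 0.00163646 0.03286563]
```

Half the peel first, then a check of the force.

```bash
python3 -m creep '[[[0,0.02,-0.08,-0.37,-0.07,0,0],[0,0.02,-0.08,-0.37,-0.07,0,0],[0,0.02,-0.08,-0.37,-0.07,0,0],[0,0.02,-0.08,-0.37,-0.07,0,0],[0,0,0,0,0,0,0]]]' 50 | grep -E 'force|pos|gap'
python3 - <<'E'
from h import *
for c in('side','top'):
  save(c,c+'13');print([(np.round(r['at'],3).tolist(),round(r['score'],2)) for r in (finder.pinpoint('corner0',c)[:5])],[(np.round(r['at'],3).tolist(),round(r['score'],2)) for r in (finder.pinpoint('stack',c)[:1])])
E
```

```text
ee_pos: [0.5645, -0.2166, 0.0801]
contact_force: [0.4, 0.5, -0.6]
finger_gap: 0.0068
grasp_force: 49.0
[([0.449, -0.286, 0.106], 0.97), ([0.558, -0.296, 0.117], 0.77), ([0.452, -0.211, 0.11], 0.72), ([0.564, -0.218, 0.122], 0.62), ([0.582, -0.502, -0.001], 0.57)] [([0.504, -0.254, 0.003], 0.78)]
[([0.507, -0.015, 0.001], 0.72), ([0.729, -0.25, -0.002], 0.39)] []
```

```bash
python3 -m creep '[[[0,0.02,-0.08,-0.37,-0.07,0,0],[0,0.02,-0.08,-0.37,-0.07,0,0],[0,0.02,-0.08,-0.37,-0.07,0,0],[0,0.02,-0.08,-0.37,-0.07,0,0],[0,0,0,0,0,0,0],[0,0,0,0,0,0,0],[0,0,0,0,0,0,0]]]' 50 | grep -E 'force|pos|gap'
python3 - <<'E'
from h import *
st()
for c in('side',):
  save(c,c+'14');print([(np.round(r['at'],3).tolist(),round(r['score'],2)) for r in (finder.pinpoint('corner0',c)[:5])],[(np.round(r['at'],3).tolist(),round(r['score'],2)) for r in (finder.pinpoint('stack',c)[:1])])
p=cv2.imread('pics/side14.png');u,v=px('side',[.5,-.25,.1])
cv2.imwrite('pics/c14.png',cv2.resize(p[v-60:v+60,u-60:u+60],(600,600),interpolation=cv2.INTER_CUBIC));print(u,v)
E
```

```text
ee_pos: [0.5657, -0.2139, 0.0952]
contact_force: [-0.2, -1.1, 0.2]
finger_gap: 0.0068
grasp_force: 49.0
{'time': 19.85, 'joints': [0.383, 0.551, -0.001, 2.09, -0.514, 0.395, 1.573], 'ee_pos': [0.566, -0.214, 0.095], 'tool_rot': [0.407, 0.905, 0.099, 0.071], 'contact_force': [-0.157, -1.101, 0.225], 'finger_gap': 0.007, 'grasp_force': 49.024}
[([0.45, -0.285, 0.105], 0.93), ([0.558, -0.216, 0.136], 0.7), ([0.557, -0.297, 0.13], 0.65), ([0.506, 0.269, -0.001], 0.39)] [([0.505, -0.258, -0.001], 0.94)]
363 308
```

View pics/c14.png

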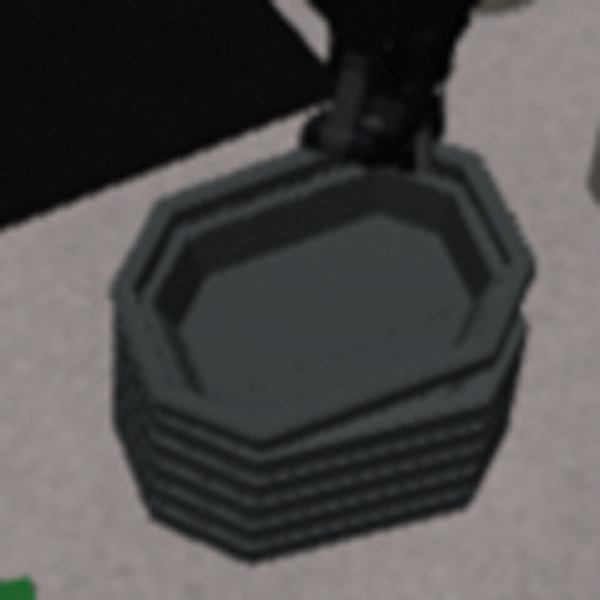

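The crop shows the tray peeled. The gripped corner at crop (400,160) is raised to 0.136 m, the opposite corner at (130,300) still rests at 0.105 m, and the stack hasn't moved. Next I lift it clear and level it.

```bash
python3 - <<'E'
from h import *
s=bot.get_state();R=Ro.from_quat(s['tool_rot']);print(R.inv().apply(Z))
rv=Ro.from_matrix(R.as_matrix()); t=R.inv().apply([0,0,-1.]);print('level rot units',np.cross([0,0,1],t)/.08)
E
python3 -m creep '[[[0,0.02,-0.08,0,0,0,0],[-0.01,0.02,-0.12,0,0,0,0],[-0.01,0.03,-0.15,0,0,0,0],[-0.01,0.03,-0.15,0,0,0,0],[-0.01,0.04,-0.2,0,0,0,0],[-0.01,0.04,-0.2,0,0,0,0],[0,0,0,0,0,0,0]]]' 50 | grep -E 'force|pos|gap'
```

```text
[-0.04821806  0.23665688 -0.97039607]
level rot units [ 2.95821095  0.60272577 -0.        ]
ee_pos: [0.5649, -0.216, 0.1433]
contact_force: [-0.4, -0.5, -2.0]
finger_gap: 0.0073
grasp_force: 48.9
```

```bash
python3 -m creep '[[[0,0.04,-0.2,0,0,0,0],[0,0.03,-0.2,0.42,0.085,0,0],[0,0.02,-0.2,0.42,0.085,0,0],[0,0.02,-0.2,0.42,0.085,0,0],[0,0,-0.2,0.42,0.085,0,0],[0,0,-0.2,0.42,0.085,0,0],[0,0,-0.2,0.42,0.085,0,0],[0,0,-0.2,0.42,0.085,0,0]]]' 50 | grep -E 'force|pos|gap'
python3 - <<'E'
from h import *
s=st();R=Ro.from_quat(s['tool_rot']);print(R.inv().apply(Z))
for c in('side','top'):
  save(c,c+'15')
  for n in('corner0','stack','tray','mat'):print(c,n,[(np.round(r['at'],3).tolist(),round(r['score'],2)) for r in (finder.pinpoint(n,c)[:4])])
print('units for tray(.507,-.254)->mat',(R.inv().apply([.507-.507,-.0145+.254,0])/.05).round(2))
p=cv2.imread('pics/side15.png');u,v=px('side',[.5,-.25,.15])
cv2.imwrite('pics/c15.png',cv2.resize(p[v-80:v+80,u-80:u+80],(600,600),interpolation=cv2.INTER_CUBIC));print(u,v)
E
```

```text
ee_pos: [0.5572, -0.2181, 0.2222]
contact_force: [0.4, 0.9, -1.5]
finger_gap: 0.0074
grasp_force: 49.0
{'time': 21.5, 'joints': [0.062, 0.428, 0.31, 1.886, -0.172, 0.851, 1.184], 'ee_pos': [0.557, -0.218, 0.222], 'tool_rot': [0.41, 0.912, 0.001, 0.001], 'contact_force': [0.438, 0.931, -1.46], 'finger_gap': 0.007, 'grasp_force': 48.952}
[-9.07219002e-04  2.64496022e-03 -9.99996091e-01]
side corner0 [([0.557, -0.22, 0.263], 0.97), ([0.444, -0.215, 0.262], 0.96), ([0.446, -0.288, 0.264], 0.82), ([0.56, -0.297, 0.264], 0.79)]
side stack [([0.507, -0.256, 0.002], 0.87), ([0.71, -0.009, 0.0], 0.24)]
side tray [([0.498, -0.253, 0.224], 0.92)]
side mat [([0.172, 0.303, 0.006], 0.72), ([0.506, -0.015, 0.001], 0.71), ([0.71, -0.012, -0.0], 0.71), ([0.271, -0.325, -0.002], 0.58)]
top corner0 [([0.436, -0.287, 0.262], 0.86), ([0.553, -0.303, 0.259], 0.8)]
top stack [([0.445, 0.206, 0.131], 0.39)]
top tray [([0.5, -0.255, 0.228], 0.95)]
top mat [([0.508, -0.017, 0.0], 0.9), ([0.275, -0.321, 0.001], 0.79), ([0.169, 0.3, 0.001], 0.6)]
units for tray(.507,-.254)->mat [3.59 3.18 0.01]
365 290
```

View pics/c15.png

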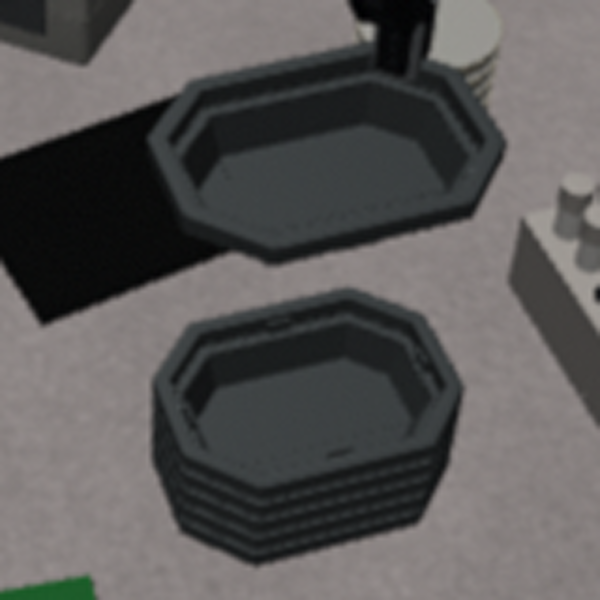

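The crop shows one tray held level in the fingers, with the five-tray stack still in place below. Now I carry it over the black mat and lower it to 0.15 m.

```bash
python3 -m creep '[[[0.2,0.19,0,0,0,0,0],[0.35,0.33,0,0,0,0,0],[0.45,0.43,0,0,0,0,0],[0.5,0.47,0,0,0,0,0],[0.5,0.47,0.1,0,0,0,0],[0.5,0.47,0.2,0,0,0,0],[0.4,0.38,0.2,0,0,0,0],[0.3,0.29,0.3,0,0,0,0]]]' 50 >/dev/null
python3 -m creep '[[[0.17,0.16,0.3,0,0,0,0],[0.1,0.1,0.25,0,0,0,0],[0,0,0.15,0,0,0,0],[0,0,0.06,0,0,0,0],[0,0,0,0,0,0,0],[0,0,0,0,0,0,0],[0,0,0,0,0,0,0]]]' 50 | grep -E 'force|pos|gap'
python3 - <<'E'
from h import *
st();
for c in('side','top'):
  save(c,c+'16')
  for n in('corner0','stack','tray','mat'):print(c,n,[(np.round(r['at'],3).tolist(),round(r['score'],2)) for r in (finder.pinpoint(n,c)[:4])])
lidprof('top','top16')
E
```

```text
ee_pos: [0.5662, 0.0204, 0.1445]
contact_force: [-0.1, 0.7, -0.3]
finger_gap: 0.0072
grasp_force: 49.0
{'time': 23.5, 'joints': [-0.314, 0.484, 0.255, 2.032, -0.2, 0.644, 0.797], 'ee_pos': [0.566, 0.02, 0.145], 'tool_rot': [0.411, 0.912, 0.002, 0.002], 'contact_force': [-0.075, 0.676, -0.348], 'finger_gap': 0.007, 'grasp_force': 48.964}
side corner0 [([0.563, -0.062, 0.187], 0.89), ([0.454, -0.048, 0.184], 0.86), ([0.456, 0.025, 0.182], 0.82), ([0.731, -0.25, 0.001], 0.69)]
side stack [([0.506, -0.252, 0.002], 0.73)]
side tray [([0.506, -0.012, 0.148], 0.75)]
side mat [([0.505, -0.013, -0.003], 0.96), ([0.273, -0.324, 0.0], 0.93), ([0.587, 0.35, 0.095], 0.71), ([0.169, 0.304, 0.002], 0.59)]
top corner0 [([0.571, 0.018, 0.184], 0.82), ([0.563, -0.061, 0.183], 0.76), ([0.445, -0.049, 0.182], 0.75), ([0.458, 0.023, 0.185], 0.73)]
top stack [([0.509, -0.256, -0.005], 0.68)]
top tray [([0.507, -0.012, 0.155], 0.61), ([0.728, -0.254, 0.0], 0.37)]
top mat [([0.274, -0.32, 0.001], 0.88), ([0.171, 0.301, 0.001], 0.85)]
top top16 theta (np.int64(1711), np.float64(0.010000000000000009)) 3048
```

View pics/side16.png

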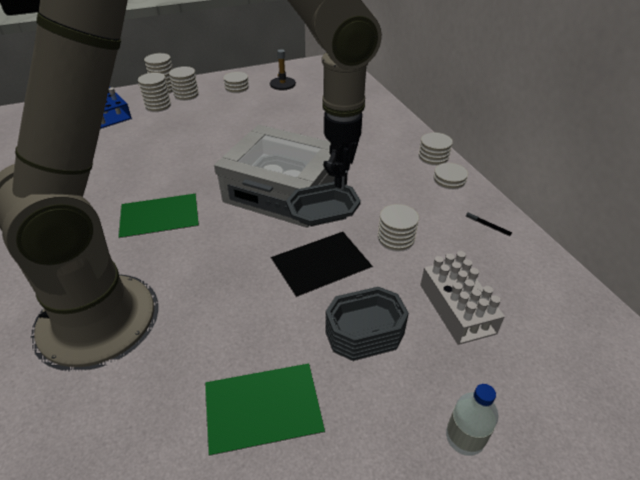

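The lid at (270,180) is shut. The tray is held level at (323,203), over the middle of the black mat at about 0.15 m, and the stack at (367,322) and the bystanders are unmoved. Handing in.

```bash
python3 -c "
from workcell import bot
print(bot.hand_in())"
```

```text
the job is handed in; nothing more can be done
None
```

The job is handed in, with no verdict returned: the lid is shut, and the top tray was peeled off by one corner and is held level about 15 cm above the bench over the middle of the black mat, with the stack and bystanders unmoved.

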